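Fasten the hasp of the fire alarm panel

ROBOT

A 6-joint arm with a two-finger parallel gripper is mounted at the origin on the work surface. World frame = base frame: x ahead of the robot, y to its left, z up, the work surface at z = 0. Lengths are in mm, angles in rad, forces in N, time in s.
With the tool pointing down it reaches from about 350 to 775 mm from the base axis. Payload 7.3 kg.
Tool frame: the origin (TCP) lies midway between the tips of the shut fingers; the grasp point (between the pads) lies 19 mm behind it (bot.grip_depth is the distance from the TCP to the grasp point, in mm); z points along the fingers, y is the direction in which the jaws open and shut (so a half turn about z gives the same grasp; the last joint's range is limited). The gripper opens to 92 mm and grips with 3 to 60 N. Pads are 19 mm wide; open, the fingers measure 130 mm over their backs; the gripper's body (75 mm by 190 mm) begins 47 mm behind the grasp point.
Start: joints at [0.99, 0.342, 1.524, -0, 1.275, -0.146], TCP at [221.134, 476.177, 226.741] pointing down, gripper open.
Joint ranges: [-2.53, 2.53], [-0.77, 2.02], [0.04, 2.7], [-1, 4.14], [0.28, 2.66], [-3.11, 3.11]. Speed limits (rad/s): [2.57, 2.57, 3.14, 3.14, 3.14, 3.14].

INTERFACE

Orientations are given as a unit quaternion [w, x, y, z].
In Python, from plant import bot gives the robot as it stands.
- The arm moves only by the shell command python3 -m handwheel 'ROWS'. ROWS is JSON, a list of rows, each a list of 7 numbers: the shift along the tool's x, y, z in m, then the turn, a rotation vector about the tool's x, y, z in degrees, then the opening, from 0 (shut) to 1 (fully open). A call has 1 to 8 rows; each row shifts and turns the commanded pose from where the row before left it, along the tool's axes as they then stand; what a row does not reach is not made up. A row lasts 1/8 s, in which the tool goes at most 62.5 mm and 10.7 degrees, less where a joint would pass 70% of its speed; a pose out of reach is approached as far as the arm can. A call with a gripper value outside its range is refused whole. The fingers move at their own pace and stop on an object; the grip force is fixed at half the most. Time passes only in rows, so rows that do not move let the fingers close. It gives the time, the measured TCP pose, the force and the opening at its end, in the units of the state.
- bot.get_obs(): the state, without advancing time (a new reading comes with each control period).
- bot.capture(name): name is "scene" or "top" or "wrist"; returns a dict with "image" (420x560x3 uint8, red, green, blue), "z_map" (420x560 float32, mm along the optical axis (not along the pixel's ray), 0 where there is no reading), "fx", "fy", "cx", "cy" (pixels), "dist" ([k1, k2, p1, p2, k3] as OpenCV has them; the pictures are not rectified), "xyz" and "attitude" of the camera in the world. Camera axes: x right, y down, z forward; pixel columns grow to the right and rows downward; lengths in mm; the calibration is good to about 2 mm. A picture is of the moment at which its call begins.
- bot.sign_off(): hands the job in, once; it reports no verdict.
The state is a dict: "clock": time; "joints": joint angles; "dq": joint speeds; "joint_torque": joint torques, N m; "tcp_pos": TCP position; "tool_rot": TCP orientation; "ft_force": force on the tool from outside, world axes, zero at the start; "wrist_torque": the same for the moment, N m; "gripper_width": finger opening in mm.
Only numpy, scipy, OpenCV 4.12 (cv2) and the standard library are available. Lean on these libraries where they do the work, as an engineer would, in place of code of your own. Each camera call takes 0.05 s, during which the arm holds its last target.

TASK

Swing the hasp of the fire alarm panel (the larger of the two grey steel enclosures, with the white indicator strip and push buttons on its door) over its staple and press it fully flat, ready for the padlock. Leave the hasp of the smaller, plain battery box standing open, because it still has to be filled, and let go when done.

Things in the scene. Friction and masses are not known exactly. Their poses are not given: they have to be found in the camera images.
- panel_hinge (a point): Point on the panel's hasp hinge axis, mid-width; axes of the panel: z up, hinge along y. Fixed case, 280 (x) by 320 (y) by 85 mm high; flat top 6 mm below this point, x from -100 to +180 mm. White button strip at its +x side; loose detector 42 mm high at (120, 95) mm. Shut leaf points to -x. Staple: 5 mm wire loop, x -34 to -56, y 0, its top 12.5 mm above this point.
- panel_hasp (a joint): The hasp to close: steel leaf 85 mm long from the hinge, 36 wide, 4 thick, slot 31 to 59 mm out for the staple, solid end tab 59 to 85 mm. Rad: 0 = flat over the staple (stop; top face 2 mm above the hinge axis), 1.57 = upright, more = leaning to +x. Starts at 1.75 to 2.3. Stiff hinge (0.08 N m): stays where left, never falls shut; press the tab all the way down, 1 to 3 N.
- battery_box: Battery box, beside the panel, fixed: plain grey steel case 200 (own x) by 180 (own y) by 85 mm high, five black vent slots in its lid. Origin at the centre of its underside, z up. Its hasp is like the panel's: hinge axis parallel to own y through (0, 0, 91) mm, leaf shutting towards -x. Leave alone.
- box_hasp (a joint): Hasp of the battery box, to be left open. Same leaf, stiff hinge and joint values as the panel's hasp: 0 = flat shut, 1.57 = upright, starts open at 1.75 to 2.3 rad.

How it is judged (in metres and radians):
At the end, for the whole second after the job is handed in: The panel's hasp lies over its staple within 0.17 rad (10 degrees) of flat and at rest, and the battery box's hasp still stands open (more than 1.4 rad) (value of joint panel_hasp below 0.17 rad and velocity of joint panel_hasp between -0.05 and 0.05 rad/s and value of joint box_hasp above 1.4 rad); the robot touches nothing.
It fails at once if the battery box's hasp is swung shut (below 1.2 rad) (value of joint box_hasp below 1.2 rad).
It also fails if it takes over 32 s, if anything falls off the work surface, if the arm or the gripper's body presses on something with over 40 N, if the wrist force passes 120 N, or if a joint passes its speed limit or range.

## Working session

There is one attempt and no reset: what is moved stays moved. The work goes in short steps, Python scripts to look and compute and a shell command to move; the robot and the scene stay as the last step left them, time stands still between calls to the robot, and variables do not carry over. Pictures are saved under pics/ and viewed, and the job is handed in when it is done.

```bash
mkdir -p pics; cat > h.py <<'E'
import numpy as np,cv2,pickle
from plant import bot
from scipy.spatial.transform import Rotation as R
def rot(q): return R.from_quat([q[1],q[2],q[3],q[0]]).as_matrix()
def cap(n,f):
    c=bot.capture(n); cv2.imwrite(f'pics/{f}.png',cv2.cvtColor(c['image'],cv2.COLOR_RGB2BGR)); pickle.dump(c,open(f'{f}.pkl','wb')); return c
def load(f): return pickle.load(open(f'{f}.pkl','rb'))
def world(c,u,v,z=None,r=1):
    if z is None:
        p=c['z_map'][v-r:v+r+1,u-r:u+r+1]; z=np.median(p[p>0])
    K=np.array([[c['fx'],0,c['cx']],[0,c['fy'],c['cy']],[0,0,1.]])
    n=cv2.undistortPoints(np.array([[[u,v]]],float),K,np.array(c['dist']))[0,0]
    return rot(c['attitude'])@np.array([n[0]*z,n[1]*z,z])+c['xyz']
E
python3 - <<'E'
from h import *
for n in('scene','top','wrist'):
    c=cap(n,n+'0'); print(n,c['xyz'],c['attitude'],c['fx'])
print(bot.get_obs())
E
```

```text
scene [749.16098848 292.56868898 650.86762534] [-0.07139329  0.25038356  0.93186864 -0.25264979] 428.1841634751348
top [526.0935253  -20.5738589  879.37562619] [ 0.01596258 -0.69877706  0.71511644 -0.00801775] 485.9929497013865
wrist [155.02930043 507.51251627 383.31874243] [0.11388963 0.83479081 0.53376437 0.07245037] 352.8260810893971
{'clock': 0.15, 'joints': array([ 9.90012517e-01,  3.42567800e-01,  1.52475685e+00,  1.74653235e-05,
        1.27542244e+00, -1.46015054e-01]), 'dq': array([-0.00038682, -0.00051416, -0.00200089,  0.00162275, -0.00082205,
       -0.00106163]), 'joint_torque': array([ 1.53145207e-03, -4.31470191e+01, -2.44353926e+01,  7.18522235e-02,
        5.37846854e-02, -6.88824298e-05]), 'tcp_pos': array([220.95003871, 475.91873596, 226.21618437]), 'tool_rot': array([-2.12980977e-04,  2.15678752e-01,  9.76464205e-01, -5.36550897e-04]), 'ft_force': array([0.5374207 , 0.14859837, 0.1265946 ]), 'wrist_torque': array([ 0.02050545, -0.04919402, -0.01778299]), 'gripper_width': 91.74947962921506}
```

View pics/scene0.png

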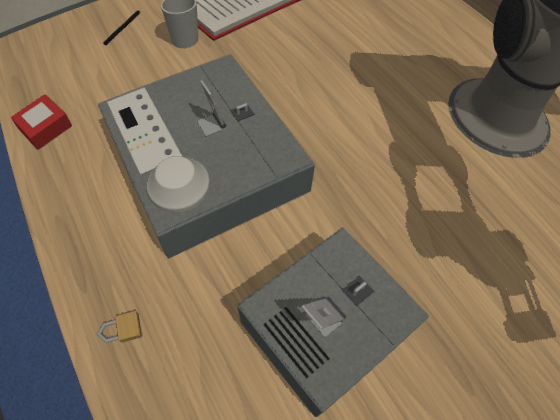

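View pics/top0.png

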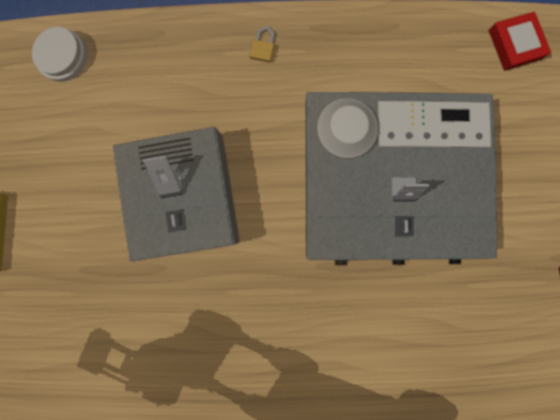

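The scene view shows the panel with its strip and detector at the far side; the leaf is near (213,105) and the staple at (242,110). In the top view the panel hinge is near (405,198) and the staple at (405,227). The battery box is on the left, with its leaf at (163,175).

```bash
python3 - <<'E'
from h import *
c=load('top0'); im=cv2.imread('pics/top0.png')
cv2.imwrite('pics/top0c.png',cv2.resize(im[160:260,350:470],None,fx=6,fy=6,interpolation=cv2.INTER_CUBIC))
for n,u,v in [('staple',405,227),('plate',405,198),('leaf tip',425,185),('c1',307,94),('c2',492,94),('c3',307,258),('c4',495,258),('top near',350,240),('top',450,240),('seamL',320,216),('seamR',485,216),('boxleaf',157,160),('det',349,124)]:
    print(n,world(c,u,v).round(1))
E
```

```text
staple [ 518.1 -198.   103.6]
plate [ 564.8 -200.1  100.6]
leaf tip [ 579.6 -213.7  173.7]
c1 [742.9 -46.8  83. ]
c2 [ 761.8 -397.8    1.1]
c3 [471.1 -40.   82.7]
c4 [ 4.553e+02 -3.897e+02  4.000e-01]
top near [ 499.  -110.8   85.9]
top [ 494.5 -277.1   85.5]
seamL [539.3 -62.9  83.8]
seamR [ 532.7 -339.2   83.8]
boxleaf [628.4 184.9 157.7]
det [ 681.5 -109.8  127.2]
```

View pics/top0c.png

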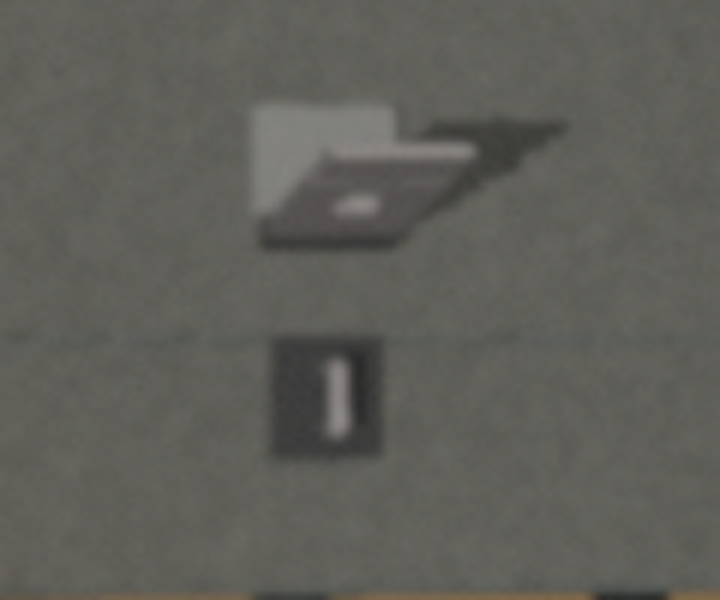

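Measurements agree: lid at z≈85, staple top 103.6 (expected 103.5), and the hinge is 45 mm from the staple at about (563,-199,91). The panel is yawed by about -1.4°. The leaf tip is at (580, z 174), so about 1.76 rad. I'll shut the fingers, turn the tool y onto the panel y, and cross over to behind the leaf.

```bash
python3 -m handwheel '[[0,0,-0.01,0,0,-8,0],[0,0,-0.01,0,0,-8,0],[-0.025,-0.042,-0.01,0,0,-7.5,0],[-0.025,-0.042,0,0,0,0,0],[-0.025,-0.042,0,0,0,0,0],[-0.025,-0.042,0,0,0,0,0],[-0.025,-0.042,0,0,0,0,0],[-0.025,-0.042,0,0,0,0,0]]'
python3 -m handwheel '[[-0.025,-0.042,0,0,0,0,0],[-0.025,-0.042,0,0,0,0,0],[-0.025,-0.042,0,0,0,0,0],[-0.025,-0.042,0,0,0,0,0],[-0.025,-0.042,0,0,0,0,0],[-0.025,-0.042,0,0,0,0,0],[-0.025,-0.042,0,0,0,0,0],[-0.025,-0.042,0,0,0,0,0]]'
python3 - <<'E'
from h import *
o=bot.get_obs(); p=o['tcp_pos']; T=rot(o['tool_rot']); print(T.round(3))
t=np.array([613.5,-200.3,226]); print('tool d mm',(T.T@(t-p)).round(1), p, o['ft_force'],o['gripper_width'],o['joints'])
E
```

```text
clock: 1.15
tcp_pos: [359.6, 216.3, 256.7]
tool_rot: [0.0, 0.012, 1.0, 0.0]
ft_force: [0.9, 1.0, 0.2]
gripper_width: 16.1
clock: 2.15
tcp_pos: [551.2, -124.5, 256.4]
tool_rot: [-0.0, 0.012, 1.0, 0.0]
ft_force: [0.4, -0.2, -0.4]
gripper_width: 0.2
[[-1.     0.025 -0.   ]
 [ 0.025  1.     0.   ]
 [ 0.     0.    -1.   ]]
tool d mm [-64.1 -74.3  30.3] [ 551.24626638 -124.48701455  256.40449921] [ 0.35948258 -0.1532038  -0.39982204] 0.15504888056728686 [-3.57847061e-01  3.96468890e-01  1.35882318e+00  2.47955648e-04
  1.38684806e+00 -1.90387291e+00]
```

```bash
python3 -m handwheel '[[-0.032,-0.037,0,0,0,0,0],[-0.032,-0.037,0,0,0,0,0],[0,0,0.03,0,0,0,0],[0,0,0,0,0,0,0]]'
python3 - <<'E'
from h import *
cap('top','top1');c=cap('wrist','wrist1'); cap('scene','scene1')
im=cv2.imread('pics/top1.png');a=cv2.resize(im[130:270,330:500],(560,461));cv2.imwrite('pics/t1c.png',np.vstack([a]))
E
```

```text
clock: 2.65
tcp_pos: [611.6, -198.4, 223.5]
tool_rot: [-0.003, 0.013, 1.0, 0.001]
ft_force: [-0.9, 0.1, -0.1]
gripper_width: 0.3
```

View pics/wrist1.png

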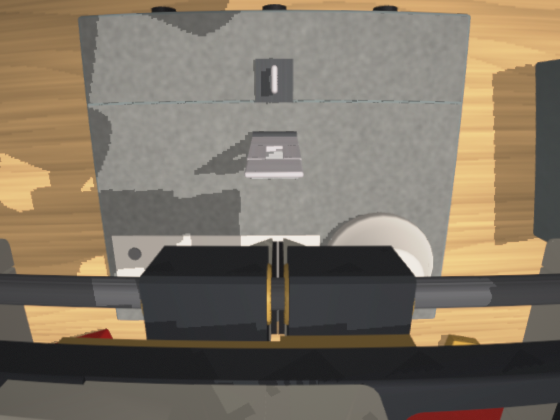

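View pics/scene1.png

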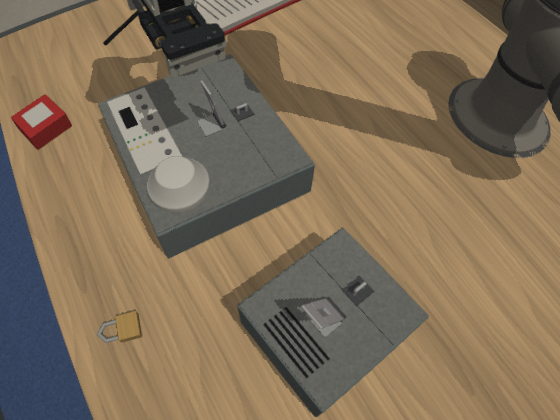

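The wrist view shows the leaf tip edge at (275,175), the staple at (274,80), and the finger seam at x≈277, so they line up. The tool is behind the leaf. Next I go down.

```bash
python3 -m handwheel '[[0,0,0.035,0,0,0,0],[0,0,0.035,0,0,0,0],[0,0,0.005,0,0,0,0],[0,0,0,0,0,0,0]]'
python3 -m handwheel '[[0.015,0,0,0,0,0,0],[0.015,0,0,0,0,0,0],[0.012,0,0,0,0,0,0],[0.01,0,0,0,0,0,0]]'
python3 - <<'E'
from h import *
cap('wrist','wrist2'); cap('scene','scene2')
im=cv2.imread('pics/scene2.png');cv2.imwrite('pics/s2c.png',cv2.resize(im[20:200,90:330],None,fx=3,fy=3))
E
```

```text
clock: 3.3
tcp_pos: [613.6, -198.6, 153.5]
tool_rot: [0.001, 0.012, 1.0, -0.0]
ft_force: [0.9, 1.1, 1.1]
gripper_width: 0.5
clock: 3.8
tcp_pos: [561.2, -197.7, 153.1]
tool_rot: [0.001, 0.012, 1.0, -0.001]
ft_force: [1.2, -0.4, -0.4]
gripper_width: 0.5
```

View pics/s2c.png

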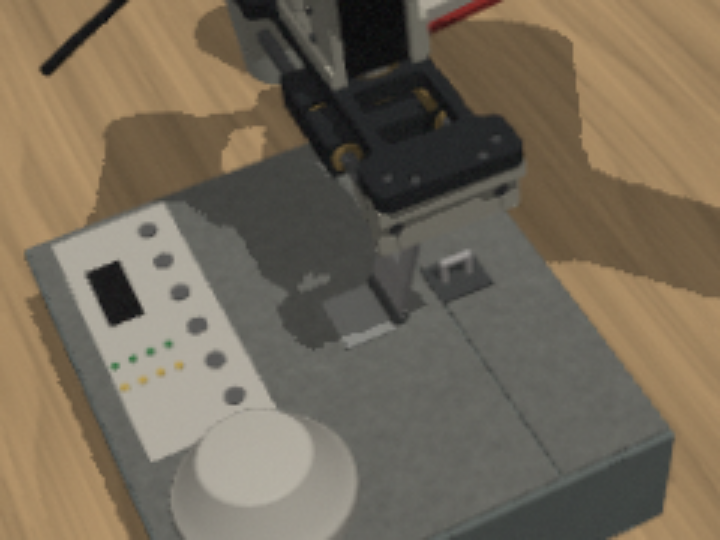

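View pics/wrist2.png

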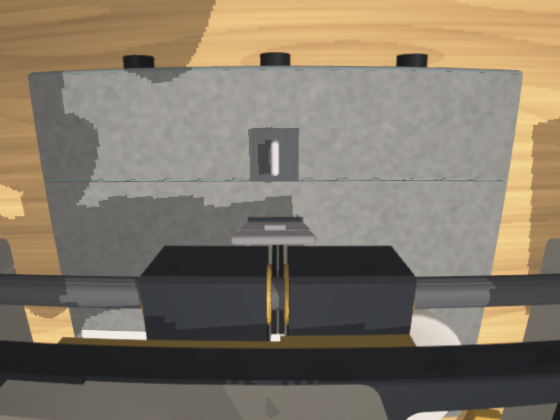

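The leaf is now just past upright: in the wrist view its edge is at (274,238), against the fingers. I'll follow its arc down.

```bash
python3 -m handwheel '[[0.010,0,0,0,0,0,0],[0.010,0,0.002,0,0,0,0],[0.012,0,0.005,0,0,0,0],[0.012,0,0.007,0,0,0,0],[0.009,0,0.010,0,0,0,0],[0.008,0,0.011,0,0,0,0],[0.005,0,0.010,0,0,0,0],[0,0,0,0,0,0,0]]'
python3 - <<'E'
from h import *
o=bot.get_obs(); p=o['tcp_pos']; print(p-np.array([563,-199,91]),o['ft_force'])
cap('wrist','wrist3'); cap('scene','scene3')
im=cv2.imread('pics/scene3.png');cv2.imwrite('pics/s3c.png',cv2.resize(im[20:200,90:330],None,fx=3,fy=3))
E
```

```text
clock: 4.9
tcp_pos: [494.0, -195.3, 105.6]
tool_rot: [-0.001, 0.012, 1.0, 0.001]
ft_force: [0.5, 0.0, 0.0]
gripper_width: 0.1
[-69.00166736   3.66289897  14.59449875] [0.51355277 0.0085381  0.0364777 ]
```

View pics/s3c.png

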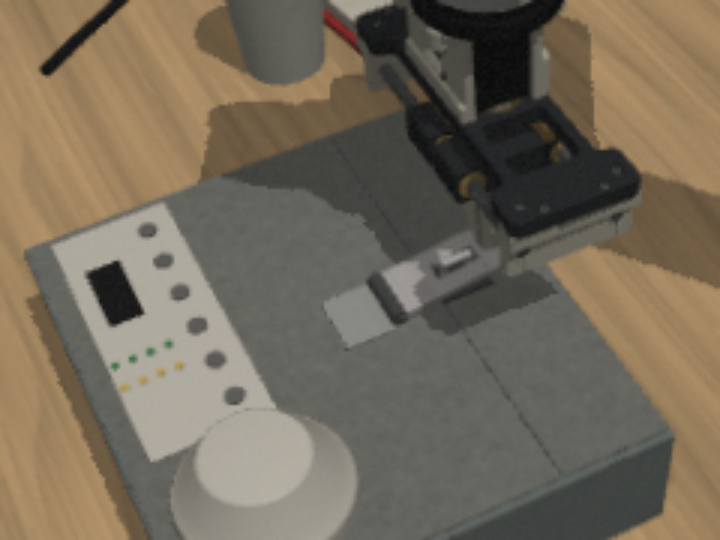

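View pics/wrist3.png

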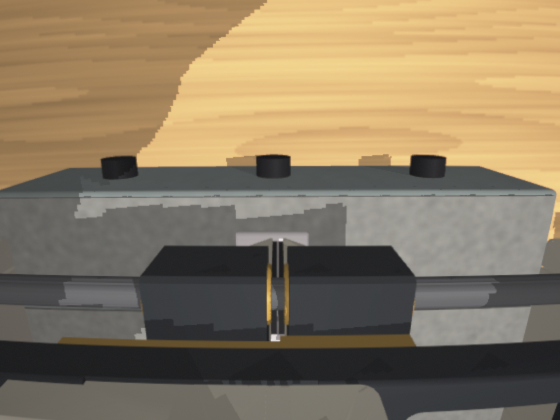

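The leaf is now low, with its slot over the staple at (455,260) in the crop. Next I press the tab down in small steps.

```bash
python3 -m handwheel '[[0.003,0,0.005,0,0,0,0],[0,0,0.004,0,0,0,0],[0,0,0.002,0,0,0,0],[0,0,0,0,0,0,0]]'; python3 -m handwheel '[[0,0,0.001,0,0,0,0],[0,0,0,0,0,0,0]]'
```

```text
clock: 5.5
tcp_pos: [491.9, -195.5, 95.5]
tool_rot: [-0.0, 0.012, 1.0, 0.0]
ft_force: [0.3, 0.7, 0.9]
gripper_width: 0.4
clock: 5.75
tcp_pos: [492.0, -195.6, 94.7]
tool_rot: [0.0, 0.012, 1.0, 0.0]
ft_force: [0.1, -0.4, -0.8]
gripper_width: 0.1
```

```bash
python3 -m handwheel '[[0,0,0.001,0,0,0,0],[0,0,0,0,0,0,0]]'; python3 -m handwheel '[[0,0,0.001,0,0,0,0],[0,0,0,0,0,0,0]]';  python3 -m handwheel '[[0,0,0.001,0,0,0,0],[0,0,0,0,0,0,0]]'
```

```text
clock: 6.0
tcp_pos: [492.0, -195.6, 93.7]
tool_rot: [0.0, 0.012, 1.0, 0.0]
ft_force: [-0.1, -0.4, 0.1]
gripper_width: 0.0
clock: 6.25
tcp_pos: [492.0, -195.6, 93.1]
tool_rot: [0.0, 0.012, 1.0, -0.0]
ft_force: [-1.8, 0.6, 4.7]
gripper_width: 0.3
clock: 6.5
tcp_pos: [492.0, -195.6, 92.9]
tool_rot: [0.0, 0.012, 1.0, -0.0]
ft_force: [-3.8, 1.6, 11.7]
gripper_width: 0.4
```

The force jumped to 4.7 N and then 11.7 N at z≈93, which is the stop at its expected height. I'll lift off and look.

```bash
python3 -m handwheel '[[0,0,-0.01,0,0,0,0],[0,0,-0.03,0,0,0,0],[0,0,-0.05,0,0,0,0],[-0,0,-0.05,0,0,0,0],[0.05,0,0,0,0,0,0],[0.05,0,0,0,0,0,0],[0,0,0,0,0,0,0],[0,0,0,0,0,0,0]]'
python3 - <<'E'
from h import *
c=cap('top','top4'); cap('scene','scene4')
im=cv2.imread('pics/scene4.png');cv2.imwrite('pics/s4c.png',cv2.resize(im[50:170,160:320],None,fx=4,fy=4,interpolation=cv2.INTER_CUBIC))
im=cv2.imread('pics/top4.png');cv2.imwrite('pics/t4.png',im)
s=load('scene4')
for u,v in [(240,117),(225,120),(228,115),(255,105),(322,316)]: print(u,v,world(s,u,v,r=0).round(1))
E
```

```text
clock: 7.5
tcp_pos: [392.5, -193.5, 232.2]
tool_rot: [0.001, 0.013, 1.0, -0.0]
ft_force: [-1.5, 0.6, 0.3]
gripper_width: 0.1
240 117 [ 530.3 -184.    91.4]
225 120 [ 557.4 -188.2   94.5]
228 115 [ 546.8 -197.9   92.5]
255 105 [ 494.8 -193.5   94.5]
322 316 [616.1 194.2 143.1]
```

View pics/s4c.png

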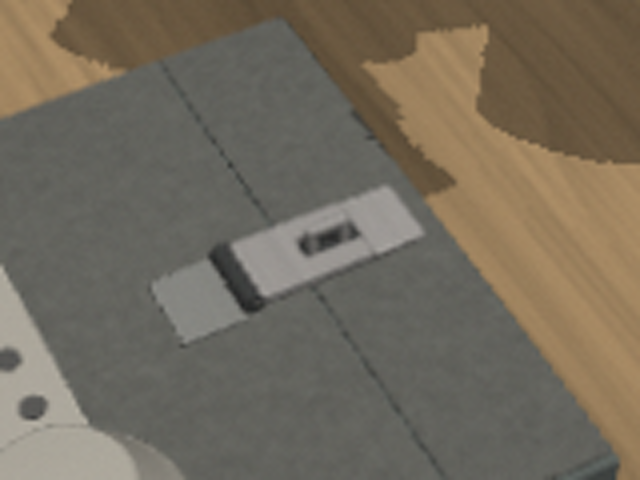

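View pics/scene4.png

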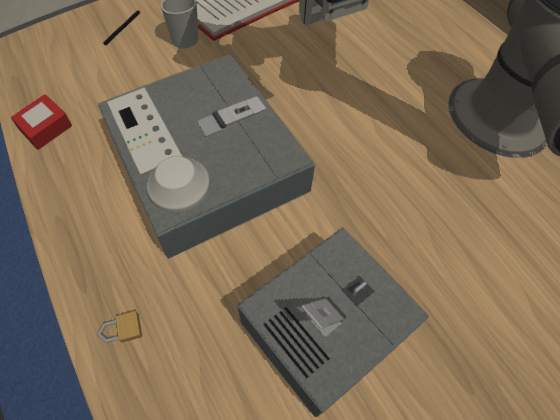

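The leaf lies flat, with the staple showing through its slot at (330,237) in the crop. Its surface measures z≈92–94 from hinge to tab. The battery box hasp at (322,316) has not moved, and the arm is clear.

```bash
python3 -c "
from plant import bot
print(bot.get_obs()['dq'].round(3)); print(bot.sign_off())"
```

```text
[ 0.004  0.007  0.002 -0.     0.001 -0.001]
the job is handed in; nothing more can be done
None
```

The fire alarm panel's hasp is shut flat over its staple, and I handed the job in at about 7.6 s of the 32 s allowed. With the gripper shut, I pushed the leaf over from behind and pressed the tab down. Contact came at z≈93 mm, the expected height of the stop, and the force peaked at about 12 N, above the 1–3 N suggested but far below the limits.

- **Panel hasp:** after I backed off, the leaf measured z≈92–94 mm from hinge to tab, so it is within a degree or two of flat. The staple shows through the slot.
- **Battery box hasp:** I never touched it, and it looks the same in the pictures before and after.
- **Robot:** it was clear of everything and still at hand-in, about 140 mm above the panel lid and drawn back towards the base.

No checks failed or disagreed beyond the 2 mm camera calibration.

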